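Load the vial carrier under the mixer's roller arm

TASK

Load the long vial carrier (the one with the bevelled nose) onto the bench mixer: set it flat on the steel platform, nose towards the sprung roller arm, push it forward so that the nose lifts the roller and the carrier slides beneath it right up to the stop, then let go so that the arm holds it down. Leave the short vial carrier where it is.

Things in the scene. Friction and masses are not known exactly. Their poses are not given: they have to be found in the camera images.
- carrier: Long white vial carrier, loose, 0.25 kg: 150 x 56 x 24 mm, origin at centre of underside, +x to its nose. Front 32 mm bevelled down to a 6 mm nose edge at x=75. Upright grip fin (take it here from above): centre x=-40, 36 long in x, 12 thick in y, z 24 to 62 mm. Three vials in a row across at x=-4, tops at z 44. Flat bare deck x=6 to 43, where the roller rests.
- short_carrier: Short white vial carrier, a bystander to leave alone: 80 x 56 x 24 mm (x, y, z), no bevel, a like fin (centre x=-16 mm, up to z 62) and a row of three vials at x=22. Origin at the centre of its underside.
- mixer: White bench mixer, fixed. Origin on the table; +x = loading direction. Steel platform, top z=40 mm, x -130 to 120, y +-58. Rails 8 high, 84 apart, x -20 to 100; cross stop 12 high, face at x=100. Loaded: carrier's +x along mixer's +x, its origin at x=25, y=0, z=40. With origin at x=-40 it is still clear of the roller. Arm hinge x=175, z=60, in cheeks to z 78; control box to x=230, z 64.
- holddown (a joint): Sprung hold-down arm, rad: 0 down at rest, grows as it lifts, to 0.8. Hinge to roller axis 120 mm, towards mixer -x. Free-turning roller, 20 mm diameter, 46 wide: axis at mixer x=55, z=60 at rest, so 10 mm gap over the platform. The carrier's bevel lifts it; springs back if let go. Presses 3 N at rest, 5 N on the deck (reads 0.12). Sliding in takes 5 to 15 N.
Mind the look-alikes: they are no part of the job. Leave any red or turquoise look-alike of the carrier alone.

How it is judged:
At the end, for the whole second after the job is handed in: The long carrier lies flat on the platform between the rails, its nose within 15 mm of the stop, within 18 mm of the centre line and 11 degrees of the loading direction, at rest, with the arm's roller bearing on its deck (joint 0.09 to 0.15 rad) (x of carrier in the frame of mixer between 0.01 and 0.035 m and y of carrier in the frame of mixer between -0.018 and 0.018 m and z of carrier in the frame of mixer between 0.034 and 0.046 m and angle between the x axis of carrier and the x axis of mixer, either way round below 0.19 rad and angle between carrier's own z axis and vertical below 0.09 rad and value of joint holddown between 0.09 and 0.15 rad and linear speed of carrier below 0.02 m/s); the robot touches nothing.
It fails at once if the short carrier is moved by more than 40 mm (distance of short_carrier from where it was at the start of the episode above 0.04 m).
It also fails if it takes over 38 s, if anything falls off the work surface, if the arm or the gripper's body presses on something with over 40 N, if the wrist force passes 120 N, or if a joint passes its speed limit or range.

ROBOT

A 6-joint arm with a two-finger parallel gripper is mounted at the origin on the work surface. World frame = base frame: x ahead of the robot, y to its left, z up, the work surface at z = 0. Lengths are in m, angles in rad, forces in N, time in s.
With the tool pointing down it reaches from about 0.3 to 0.85 m from the base axis. Payload 5.4 kg.
Tool frame: the origin (TCP) lies on the centre line of the jaws, within the pads' length; the fingertips stand 19 mm ahead of it and the grasp point (between the pads) is the TCP; z points along the fingers, y is the line along which they close (so a half turn about z gives the same grasp; the last joint's range is limited). The gripper opens to 85 mm and grips with 20 to 120 N. Pads are 22 mm wide; open, the fingers measure 114 mm over their backs; the gripper's body (76 mm by 85 mm) begins 54 mm behind the grasp point. The pads swing forward as they close: fully open they stand 13 mm farther back than shut.
Start: joints at [1.02, 0.158, 1.597, -0, 1.386, -0.21], TCP at [0.192, 0.542, 0.25] pointing down, gripper open.
Joint ranges: [-2.91, 2.91], [-0.94, 2.29], [0.18, 2.7], [-1.29, 4.43], [0.17, 2.64], [-3, 3]. Speed limits (rad/s): [2.57, 2.57, 3.14, 3.14, 3.14, 3.14].

INTERFACE

Orientations are given as a unit quaternion [w, x, y, z].
In Python, from cell import manip gives the robot as it stands. Calls block until the motion is done:
- manip.move_pose(position, orientation): joint-space move of the TCP to a pose.
- manip.move_straight(position, frame=None, velocity=0.15, until_force=None): straight line of the TCP; frame=None keeps the orientation; velocity is the mean speed in m/s. With until_force (N) it stops when the force on the tool has changed by that much, and returns True; else False.
- manip.goto_joints(angles): joint-space move.
- manip.set_gripper(opening, grip_force=None): finger opening in m; grip_force is the grip in N (None keeps the last); returns when the fingers have stopped.
- manip.pause(seconds).
- manip.inverse_kinematics(position, orientation): joint angles nearest the present ones, or None.
- manip.sense(): the state.
- manip.grab_frame(name): name is "scene" or "top" or "wrist"; returns a dict with "pixels" (420x560x3 uint8, red, green, blue), "range_z" (420x560 float32, m along the optical axis (not along the pixel's ray), 0 where there is no reading), "intrinsics" (3x3 intrinsics, pixels), "position" and "rotation" of the camera in the world; the wrist camera has in their place "hand_eye" (4x4, takes a point from camera to tool coordinates, whose origin is the TCP and whose axes are the flange's). Camera axes: x right, y up, looking along -z (the intrinsics and any distortion apply to the point x, -y, -z); pixel columns grow to the right and rows downward; lengths in m; the calibration is good to about 2 mm. A picture is of the moment at which its call begins: read the wrist's pose just before it.
A pose or a line that the arm cannot do raises manip.Unreachable and nothing moves.
- manip.hand_in(): hands the job in; it is judged then, once.
The state is a dict: "time": time; "joint_positions": joint angles; "joint_vel": joint speeds; "tau": joint torques, N m; "tool_pos": TCP position; "tool_rot": TCP orientation; "force": force on the tool from outside, world axes, zero at the start; "moment": the same for the moment, N m; "opening": finger opening in m; "finger_force": force on a finger pad.
Only numpy, scipy, OpenCV 4.12 (cv2) and the standard library are available. Lean on these libraries where they do the work, as an engineer would, in place of code of your own. Each camera call takes 0.05 s, during which the arm holds its last target. There are 200 camera calls.

## Working session

There is one attempt and no reset: what is moved stays moved. The work goes in short steps, each a Python script; the robot and the scene stay as the last script left them, time stands still between calls to the robot, and variables do not carry over. Pictures are saved under pics/ and viewed, at most 10 in all, crops included, and the job is handed in when it is done.

```bash
ls; mkdir -p pics; cat > h.py <<'E'
import numpy as np, cv2
from cell import manip
def grab(n):
    s=manip.sense(); f=manip.grab_frame(n); 
    if 'hand_eye' in f:
        from scipy.spatial.transform import Rotation as R
        q=s['tool_rot']; T=np.eye(4); T[:3,:3]=R.from_quat([q[1],q[2],q[3],q[0]]).as_matrix(); T[:3,3]=s['tool_pos']
        T=T@np.array(f['hand_eye'])
        f['rotation']=T[:3,:3]; f['position']=T[:3,3]
    return f
def cloud(f):
    K=np.array(f['intrinsics']); z=f['range_z']; h,w=z.shape
    u,v=np.meshgrid(np.arange(w),np.arange(h))
    R=np.array(f['rotation'])
    if R.shape!=(3,3):
        from scipy.spatial.transform import Rotation as Q
        q=R.ravel(); R=Q.from_quat([q[1],q[2],q[3],q[0]]).as_matrix()
    p=np.stack([(u-K[0,2])/K[0,0]*z,-(v-K[1,2])/K[1,1]*z,-z],-1)
    P=p@R.T+np.array(f['position']); P[z==0]=np.nan
    return P
def save(f,n): cv2.imwrite('pics/'+n,f['pixels'][:,:,::-1])
E
python3 - <<'E'
from h import *
for n in ('top','scene'):
    f=grab(n); save(f,n+'.png'); np.savez(n+'.npz',P=cloud(f),px=f['pixels']); print({k:(np.round(v,3) if k not in('pixels','range_z') else 0) for k,v in f.items()})
s=manip.sense(); print(s['time'],s['tool_rot'],s['tool_pos'],s['opening'])
E
```

```text
pics
{'pixels': 0, 'range_z': 0, 'intrinsics': array([[391.409,   0.   , 275.582],
       [  0.   , 391.409, 207.11 ],
       [  0.   ,   0.   ,   1.   ]]), 'position': array([0.458, 0.008, 0.911]), 'rotation': array([ 0.71 ,  0.017, -0.029, -0.703])}
{'pixels': 0, 'range_z': 0, 'intrinsics': array([[492.738,   0.   , 283.937],
       [  0.   , 492.738, 210.241],
       [  0.   ,   0.   ,   1.   ]]), 'position': array([ 1.198, -0.126,  1.04 ]), 'rotation': array([0.739, 0.233, 0.192, 0.602])}
0.1 [-3.00924644e-04  1.69575321e-01  9.85516862e-01 -7.96225409e-04] [0.19194236 0.54146745 0.2494122 ] 0.0853189606673719
```

View pics/top.png

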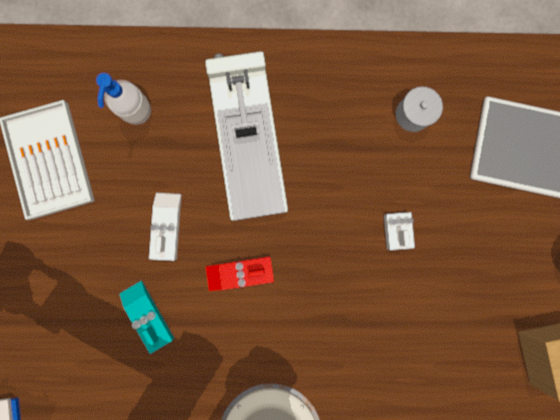

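View pics/scene.png

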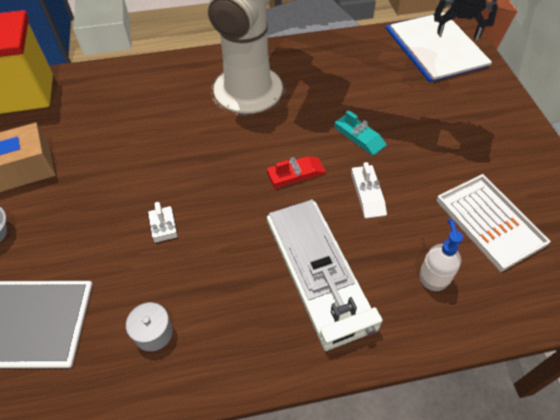

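Candidates in the top view are the long white carrier at (165,227), a red one at (240,274), a turquoise one at (146,317) and the short white one at (400,231). I choose the one at (165,227): it is white and long, with the bevelled nose at the top, (167,200). The mixer runs from its free end at (258,215) to the roller at (246,131) and the box at (237,65).

```bash
python3 - <<'E'
from h import *
d=np.load('top.npz'); P=d['P'];px=d['px'].astype(int)
cv2.imwrite('pics/crop.png',cv2.resize(d['px'][180:275,130:300,::-1],None,fx=4,fy=4,interpolation=cv2.INTER_CUBIC))
def pts(r0,r1,c0,c1,z0,z1):
    q=P[r0:r1,c0:c1].reshape(-1,3); return q[(q[:,2]>z0)&(q[:,2]<z1)]
def rect(q): return cv2.minAreaRect((q[:,:2]*1000).astype(np.float32))
print('table',np.nanmedian(P[230:260,300:370,2]))
q=pts(185,268,140,190,.016,.03); print('carrier body',rect(q),len(q))
for z0,z1 in((.005,.03),(.02,.03),(.035,.05),(.055,.07)):
    q=pts(185,268,140,190,z0,z1); print(z0,len(q),q.mean(0) if len(q) else 0, np.median(q,0) if len(q) else 0, rect(q) if len(q)>3 else 0)
for z0,z1 in((.034,.046),(.043,.055),(.03,.1)):
    q=pts(45,225,200,295,z0,z1); print('mixer',z0,len(q),rect(q), np.round(cv2.boxPoints(rect(q))))
for r,c in((131,246),(211,235),(209,283),(115,222),(160,255)): print(r,c,P[r,c])
E
```

```text
table 0.00014941765902481974
carrier body ((462.1953125, 245.03012084960938), (57.201969146728516, 136.28077697753906), 87.05812072753906) 1214
0.005 1463 [0.47156902 0.24197002 0.02145841] [0.47855807 0.24006694 0.02342651] ((478.07171630859375, 252.6799774169922), (97.82720184326172, 167.17259216308594), 87.137451171875)
0.02 1120 [0.45938216 0.24399051 0.02408382] [0.4579213  0.24128236 0.02411685] ((459.4522399902344, 245.17108154296875), (57.201969146728516, 130.7873992919922), 87.05812072753906)
0.035 144 [0.45743869 0.24343552 0.04253014] [0.4627145  0.24157235 0.04316533] ((450.1903381347656, 237.064453125), (63.07050704956055, 44.138309478759766), 27.429031372070312)
0.055 99 [0.42908961 0.24591239 0.06114404] [0.42805551 0.24574836 0.06133224] ((429.8744201660156, 246.60707092285156), (12.791646003723145, 34.489444732666016), 87.9891586303711)
mixer 0.034 6001 ((655.5213623046875, 58.0112419128418), (327.4616394042969, 128.3652801513672), 9.572772026062012) [[483.  94.]
 [505. -33.]
 [828.  22.]
 [806. 149.]]
mixer 0.043 742 ((678.7496337890625, 65.12762451171875), (366.00714111328125, 127.27188110351562), 8.357526779174805) [[488. 101.]
 [507. -24.]
 [869.  29.]
 [851. 155.]]
mixer 0.03 9233 ((677.1839599609375, 61.55263137817383), (371.3558349609375, 129.94004821777344), 9.610811233520508) [[483.  95.]
 [505. -34.]
 [871.  28.]
 [849. 157.]]
131 246 [0.67585731 0.0596316  0.07488285]
211 235 [0.50389875 0.08340835 0.04256501]
209 283 [ 0.50962558 -0.02317159  0.03990587]
115 222 [0.7208186  0.11643108 0.04016107]
160 255 [0.61975286 0.04076468 0.03688254]
```

View pics/crop.png

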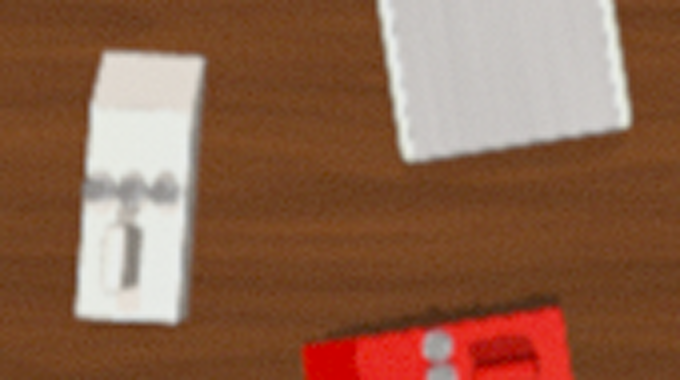

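The crop confirms it: a white carrier with a bevelled nose at the top edge, vials at mid-length and the fin at the lower end. Its heading is about -3°, with the fin near (0.429, 0.246). Next I take a closer wrist look at the mixer and then at the carrier.

```bash
cat >> h.py <<'E'
def down(deg): a=np.radians(deg)/2; return [0,np.cos(a),np.sin(a),0]
E
python3 - <<'E'
from h import *
np.set_printoptions(suppress=True,precision=4)
manip.move_pose([.56,.05,.33],down(189.6)); 
f=grab('wrist'); save(f,'w1.png'); np.savez('w1.npz',P=cloud(f),px=f['pixels']); print(f['hand_eye'],manip.sense()['time'],manip.sense()['joint_positions'])
manip.move_pose([.45,.244,.25],down(177))
f=grab('wrist'); save(f,'w2.png'); P=cloud(f);np.savez('w2.npz',P=P,px=f['pixels'])
print(manip.sense()['time'])
P=P.reshape(-1,3); near=(abs(P[:,0]-.46)<.1)&(abs(P[:,1]-.245)<.055)
for z0,z1 in((.018,.03),(.055,.07)):
    q=P[near&(P[:,2]>z0)&(P[:,2]<z1)]; print(z0,len(q),np.median(q,0),cv2.minAreaRect((q[:,:2]*1000).astype(np.float32)))
E
```

```text
[[-0.0008  0.9599  0.2805  0.0713]
 [ 1.      0.0008 -0.      0.0004]
 [-0.0002  0.2805 -0.9599 -0.1227]
 [ 0.      0.      0.      1.    ]] 2.3667 [-0.1246  0.0836  1.5227  0.0002  1.5356 -1.864 ]
3.3583
0.018 4394 [0.4511 0.2449 0.0232] ((459.71160888671875, 244.93240356445312), (55.99175262451172, 129.24673461914062), 87.4550552368164)
0.055 403 [0.4288 0.2461 0.0608] ((429.8914489746094, 245.83164978027344), (10.990645408630371, 35.21201705932617), 87.2761001586914)
```

View pics/w1.png

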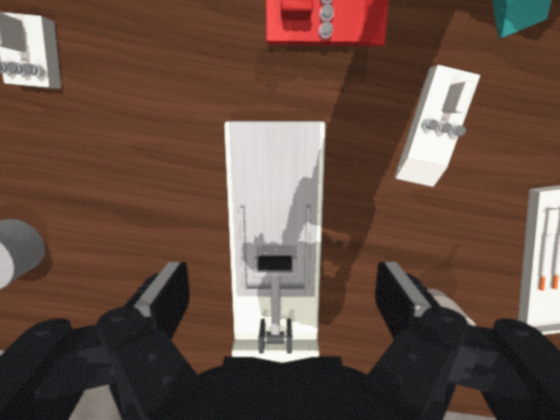

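View pics/w2.png

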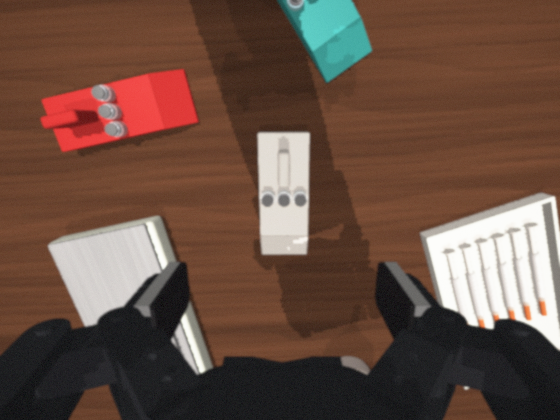

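w1 shows the mixer squarely aligned, with its free end at row 122, columns 225–325, and the roller at (275,263). w2 shows the carrier with its fin at (284,168) and nose at (285,250). Now I fit the mixer frame.

```bash
python3 - <<'E'
from h import *
np.set_printoptions(suppress=True,precision=4)
for n,(r0,r1,c0,c1) in {'w1':(110,360,215,335),'top':(45,225,200,295)}.items():
    d=np.load(n+'.npz'); P=d['P'][r0:r1,c0:c1]; px=d['px'][r0:r1,c0:c1].astype(int)
    q=P.reshape(-1,3); h=np.radians(9.6)
    # side edges & end from platform-height points, expressed in rough axes
    for it in range(3):
        c,s=np.cos(h),np.sin(h); o=np.array([.622,.052])
        L=(q[:,:2]-o)@np.array([[c,-s],[s,c]])
        m=(abs(q[:,2]-.039)<.006)
        xs=np.arange(-.10,.09,.01); e=[]
        for x in xs:
            y=L[m&(abs(L[:,0]-x)<.005),1]; e.append((np.percentile(y,1.),np.percentile(y,99.)))
        e=np.array(e); a=np.polyfit(xs,e.mean(1),1); w=np.median(e[:,1]-e[:,0])
        hn=h+np.arctan(a[0]); 
        if it<2: h=hn
    ys=np.arange(-.04,.041,.01); fr=[L[m&(abs(L[:,1]-y-a[1])<.005),0].min() for y in ys]
    end=np.median(fr)
    k=(q[:,2]>.066)&(L[:,0]>.02)&(L[:,0]<.075); rp=np.c_[L[k],q[k,2]]
    top=rp[rp[:,2]>np.nanmax(rp[:,2])-.004] if len(rp) else rp
    dk=(px.reshape(-1,3).max(1)<50)&(abs(L[:,0]-.055)<.03)&(abs(L[:,1])<.03)
    print(n,'h',np.degrees(h),'centre y off',a[1],'width',w,'end x',end,fr,'z',np.median(q[m,2]))
    print(' roller',len(rp),np.median(rp,0) if len(rp) else '', 'dark', np.median(L[dk],0),np.median(q[dk,2]), np.percentile(L[dk],[5,95],axis=0).ravel())
E
```

```text
w1 h 9.631258644065815 centre y off -0.0007593997631607833 width 0.12095141630899248 end x -0.12833752055421707 [np.float64(-0.1283966331175121), np.float64(-0.12838154029195162), np.float64(-0.12838322094345592), np.float64(-0.12836768857623626), np.float64(-0.12833752055421707), np.float64(-0.12716720214753618), np.float64(-0.12716392884371747), np.float64(-0.12716449440621183), np.float64(-0.12715207407434062)] z 0.0390518967958198
 roller 323 [ 0.0551 -0.0009  0.0682] dark [0.0526 0.0004] 0.06745797729303227 [ 0.047  -0.0195  0.0614  0.0191]
top h 9.604958095250536 centre y off 0.00030556929397132623 width 0.12341419558941642 end x -0.12946800304681827 [np.float64(-0.12953155549158488), np.float64(-0.12901624906337636), np.float64(-0.12947995761244954), np.float64(-0.12949005989443355), np.float64(-0.12967409724811904), np.float64(-0.12936712440093462), np.float64(-0.12946800304681827), np.float64(-0.12943081685365762), np.float64(-0.12927812302183894)] z 0.0395501157355182
 roller 148 [0.0551 0.0003 0.0687] dark [0.0538 0.0003] 0.06891542822858887 [ 0.0489 -0.0182  0.0602  0.0177]
```

```bash
cat >> h.py <<'E'
O=np.array([.6222,.052]); H=9.6
def mx(x,y,z):
    c,s=np.cos(np.radians(H)),np.sin(np.radians(H)); return [O[0]+c*x-s*y,O[1]+s*x+c*y,z]
E
python3 - <<'E'
from h import *
np.set_printoptions(suppress=True,precision=4)
S=lambda t:print(t,{k:np.round(manip.sense()[k],4) for k in('time','tool_pos','force','opening')})
g=[.4295,.246]
manip.move_pose(g+[.12],down(177.4)); manip.set_gripper(.06)
hit=manip.move_straight(g+[.047],velocity=.1,until_force=10); S(hit)
manip.set_gripper(0,100); S('grip')
manip.move_straight(g+[.15],velocity=.12); S('lift')
manip.move_pose(mx(-.09,0,.15),down(180+H)); S('over')
manip.move_straight(mx(-.09,0,.095),velocity=.12)
hit=manip.move_straight(mx(-.09,0,.086),velocity=.03,until_force=8); S(hit)
f=grab('wrist'); save(f,'w3.png')
P=cloud(f).reshape(-1,3); c,s=np.cos(np.radians(H)),np.sin(np.radians(H))
L=(P[:,:2]-O)@np.array([[c,-s],[s,c]])
for z0,z1 in((.058,.07),(.09,.11)):
    k=(abs(L[:,0]+.05)<.09)&(abs(L[:,1])<.045)&(P[:,2]>z0)&(P[:,2]<z1); q=L[k]
    if len(q)>5: print(z0,len(q),np.median(P[k,2]),cv2.minAreaRect((q*1000).astype(np.float32)))
f=grab('scene'); cv2.imwrite('pics/s3.png',cv2.resize(f['pixels'][170:370,220:420,::-1],None,fx=3,fy=3))
E
```

```text
False {'time': np.float64(5.2083), 'tool_pos': array([0.43  , 0.2462, 0.0475]), 'force': array([ 0.0722, -0.3401, -0.2907]), 'opening': np.float64(0.0599)}
grip {'time': np.float64(5.7083), 'tool_pos': array([0.4299, 0.2462, 0.0475]), 'force': array([-0.635 ,  0.0523,  4.1262]), 'opening': np.float64(0.0107)}
lift {'time': np.float64(6.7167), 'tool_pos': array([0.4287, 0.2457, 0.1489]), 'force': array([-0.3247,  0.3866, -2.8111]), 'opening': np.float64(0.0108)}
over {'time': np.float64(7.6417), 'tool_pos': array([0.5328, 0.0379, 0.1493]), 'force': array([ 0.5765,  0.3706, -2.5308]), 'opening': np.float64(0.0104)}
True {'time': np.float64(8.5833), 'tool_pos': array([0.5347, 0.0368, 0.0875]), 'force': array([0.4848, 0.7281, 4.0262]), 'opening': np.float64(0.0104)}
0.058 7301 0.06318552898686083 ((-76.00212097167969, -0.29189491271972656), (56.275718688964844, 96.01872253417969), 89.8481216430664)
0.09 4116 0.1009935984449895 ((-94.09632873535156, -1.340362548828125), (37.83967971801758, 37.890625), 49.238311767578125)
```

View pics/w3.png

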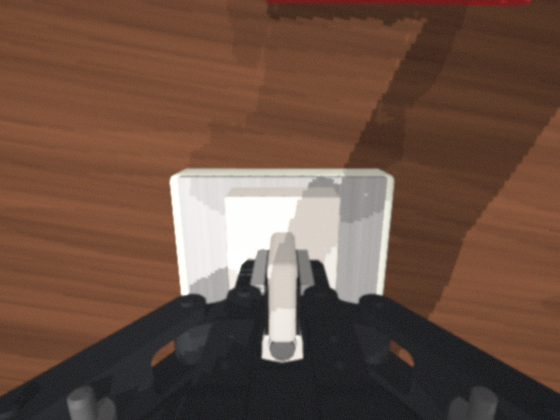

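View pics/s3.png

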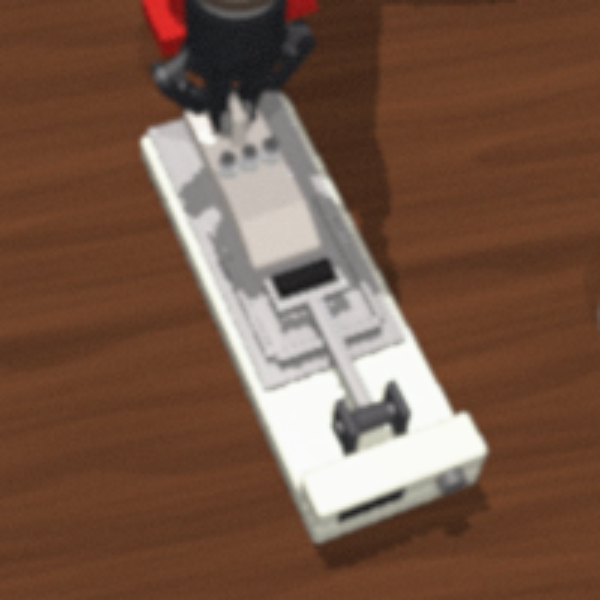

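w3 shows the carrier centred on the platform (columns 225–340 within 175–390) and square to it. s3 shows the nose just short of the roller, at about (285,260) in the crop. Now I push.

```bash
python3 - <<'E'
from h import *
np.set_printoptions(suppress=True,precision=4)
c,s=np.cos(np.radians(H)),np.sin(np.radians(H))
def S(t):
    d=manip.sense(); p=d['tool_pos']; print(t,d['time'].__round__(2),'mixer x,y',(p[:2]-O)@np.array([[c,-s],[s,c]]),p[2],d['force'])
for x in(-.06,-.035,-.0145):
    hit=manip.move_straight(mx(x,0,.0872),velocity=.04,until_force=28); S(hit)
    if hit: break
f=grab('scene'); cv2.imwrite('pics/s4.png',cv2.resize(f['pixels'][170:370,220:420,::-1],None,fx=3,fy=3))
E
```

```text
False 9.59 mixer x,y [-0.0603 -0.0001] 0.08754229093615941 [-2.9502 -0.823   4.4529]
False 10.37 mixer x,y [-0.0372 -0.    ] 0.08754403321007578 [-12.0268  -2.6894  11.6988]
False 11.03 mixer x,y [-0.0159 -0.0001] 0.08754442480215649 [-7.6935 -1.0811  8.5104]
```

View pics/s4.png

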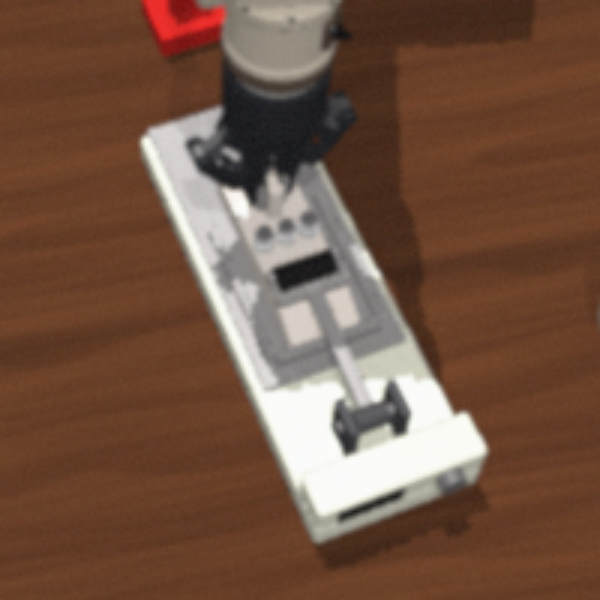

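s4 shows the roller (305,270) on the deck just ahead of the vials, with the nose under the arm almost at the stop. I nudge it up to the stop, release, retreat and check.

```bash
python3 - <<'E'
from h import *
np.set_printoptions(suppress=True,precision=4)
c,s=np.cos(np.radians(H)),np.sin(np.radians(H)); M=np.array([[c,-s],[s,c]])
hit=manip.move_straight(mx(-.008,0,.0872),velocity=.02,until_force=12)
d=manip.sense(); print(hit,d['time'],(d['tool_pos'][:2]-O)@M,d['force'])
manip.set_gripper(.05); 
d=manip.sense(); p=(d['tool_pos'][:2]-O)@M
manip.move_straight(mx(p[0],p[1],.17),velocity=.1)
manip.move_straight(mx(-.12,0,.26),velocity=.25); manip.pause(.3)
f=grab('wrist'); save(f,'w5.png'); P=cloud(f).reshape(-1,3); L=(P[:,:2]-O)@M
for n,z0,z1 in(('deck',.059,.069),('fin',.098,.108)):
    k=(L[:,0]>-.09)&(L[:,0]<.05)&(abs(L[:,1])<.04)&(P[:,2]>z0)&(P[:,2]<z1); q=L[k]
    print(n,len(q),np.median(P[k,2]),cv2.minAreaRect((q*1000).astype(np.float32)))
k=(L[:,0]>.04)&(L[:,0]<.07)&(abs(L[:,1])<.02); print('roller top z',np.percentile(P[k,2],95))
d=manip.sense(); print(d['time'],d['force'])
E
```

```text
True 11.35 [-0.0141 -0.0001] [-3.4311 -1.1144  5.6832]
deck 2823 0.06339789149144487 ((0.32897186279296875, -0.11116600036621094), (56.04488754272461, 99.29705047607422), 89.95323944091797)
fin 357 0.10102072841913257 ((-14.127500534057617, 0.3231201171875), (11.130236625671387, 35.82639694213867), 89.74555206298828)
roller top z 0.08351040613950067
13.8417 [-0.8579 -0.1401  1.3775]
```

View pics/w5.png

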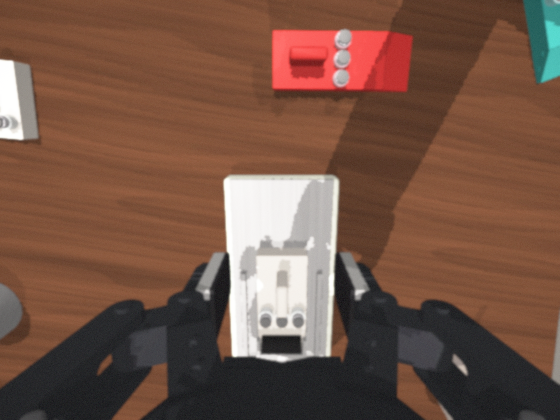

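w5 shows the carrier released, square and centred between the rails, with its fin at (282,285) and the roller at (282,344) on its deck. The fin measures x=-14 mm in the mixer frame, which puts the carrier origin at about 26 mm, flat, with the roller top at 84 mm. I hand it in.

```bash
python3 -c "
from cell import manip
print(manip.hand_in())"
```

```text
the job is handed in; nothing more can be done
None
```

The long carrier is on the mixer, pushed to the stop with the roller holding its deck, and the gripper is clear; I handed the job in at about 14 s (limit 38 s), and the call returned no verdict.

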